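# Load the label unwinder and hold its bayonet cap at the half-way stop

### The job

Load the label unwinder on the packing bench: slide the label roll down the spindle fully home, then the flat steel clamp washer down on top of it, then push the bayonet cap straight down over the spindle's cross pin. Twist the cap clockwise (seen from above) half-way to its lock, about 45 of the 90 degrees and well short of the lock click, and finish there still gripping the cap, pressed home and steady, so that a colleague can draw the label strip through before it is locked. Leave the sanitiser bottle, the tape roll and the scanner where they are.

Things in the scene. Friction and masses are not known exactly. Their poses are not given: they have to be found in the camera images.
- unwinder: label unwinder, fixed to the bench: square grey base plate 120 x 120 x 12 mm with an upright spindle at its centre. Origin: centre of the plate's underside, z up. Aluminium spindle 33 mm in diameter from the plate (12 mm up) to a flat shoulder 46 mm up (top edge chamfered 2 mm), then a steel neck 16 mm in diameter up to 59.5 mm
- pin (a point): centre of the round steel cross pin through the unwinder's neck, 56.5 mm above the unwinder's origin: 5 mm thick, 29 mm from end to end, along the unwinder's x axis (also this point's x axis)
- shoulder (a point): centre of the spindle's shoulder, 46 mm up. In it, 12.3 mm either side along the unwinder's y, stand two sprung lock plungers 3.6 mm thick, 4 mm high, 500 N/m each: the cap presses them down (4 N in all when fully down); they snap up into its slots when it has been turned about 80 degrees (the lock click; the turn ends at about 100 degrees)
- roll: small roll of labels, white paper, stiff: outside diameter 56 mm, hole 36 mm, 25 mm high, lying flat on the bench, about 60 g. Origin: centre of its underside, z along its axis. Home: underside on the base plate, 12 mm above the unwinder's origin
- washer: flat steel clamp washer: outside diameter 64 mm, hole 36 mm, 8 mm thick, lying flat, about 80 g. Origin: centre of its underside, z along its axis. Home: on top of the roll, its underside 37 mm above the unwinder's origin
- cap: black plastic bayonet cap, about 90 g, upright on the bench: 50 mm in diameter, 20 mm high, with a grip bar on top. Origin: centre of its underside, z up, x along the bar. It goes down only with its bar in line with the cross pin (either way round), until its underside is 46 (on the shoulder) to 48 mm (against the pin) above the unwinder's origin; then it turns clockwise only
- cap_bar (a point): centre of the cap's grip bar, 31 mm above the cap's underside; the bar is 44 mm long (along the cap's x), 14 mm wide, 22 mm high (20 to 42 mm above the underside)
- cap_end (a point): middle of the end face of the grip bar on the cap's +x side, 22 mm along the cap's x from its axis, 31 mm above its underside
- cap_slots (a point): centre of the cap's mouth, at its underside: a bore 19 mm in diameter for the neck and two radial slots 8.4 mm wide, reaching 18 mm out, along the cap's x like the bar, for the ends of the cross pin; the bottom lip is 6 mm thick, the cavity above it 9 mm high
- sanitiser: white bottle 60 mm in diameter, 160 mm high; a bystander, leave alone. Origin: centre of its underside
- tape: cardboard-brown tape roll lying flat, outside diameter 100 mm, 48 mm high; a bystander, leave alone. Origin: centre of its underside
- scanner: hand scanner lying flat, about 165 mm long, 70 mm wide, 35 mm high, black head and grey handle; a bystander, leave alone. Origin: on its underside near its middle
Things that resemble listed ones, but are neither listed nor needed, are in the scene too. Several things look just like the cap: the one meant starts farthest to the robot's right.

How it is judged (in metres and radians):
On the way, in this order (a step that is already met when the one before it is completed fails the run):
1. the label roll is fully home on the base plate (horizontal distance between roll and unwinder below 0.004 m and z of roll in the frame of unwinder between 0.009 and 0.015 m and angle between roll's own z axis and vertical below 0.08 rad), for 0.2 s.
2. the washer lies home on the roll (all of step 1 and horizontal distance between washer and unwinder below 0.004 m and z of washer in the frame of unwinder between 0.034 and 0.04 m and angle between washer's own z axis and vertical below 0.08 rad), for 0.2 s.
3. the cap is down over the cross pin, not yet turned (all of step 2 and horizontal distance between cap and unwinder below 0.004 m and z of cap in the frame of unwinder between 0.043 and 0.0505 m and angle between cap's own z axis and vertical below 0.1 rad and angle between the x axis of cap and the x axis of unwinder, either way round below 0.3 rad), for 0.1 s.
At the end, for the whole second after the job is handed in: Roll and washer home (4 mm of the axis, 3 mm in height); cap down under the pin (underside 43 to 50.5 mm above the unwinder's origin, centred within 4 mm, level within 0.1 rad), turned 30 to 60 degrees clockwise, at rest, gripped with over 1.5 N (all of step 2 and horizontal distance between cap and unwinder below 0.004 m and z of cap in the frame of unwinder between 0.043 and 0.0505 m and angle between cap's own z axis and vertical below 0.1 rad and angle between the x axis of cap and the x axis of unwinder, either way round between 0.52 and 1.05 rad and ((x of cap_end in the frame of unwinder above 0 m and y of cap_end in the frame of unwinder below -0.005 m) or (x of cap_end in the frame of unwinder below 0 m and y of cap_end in the frame of unwinder above 0.005 m)) and contact force between the fingers and cap above 1.5 N and angular speed of cap below 0.15 rad/s and linear speed of cap below 0.02 m/s); the arm keeps its last pose, push and grip.
It fails at once if the cap is turned on to its lock click ((horizontal distance between cap and unwinder below 0.004 m and z of cap in the frame of unwinder between 0.043 and 0.0505 m and angle between cap's own z axis and vertical below 0.1 rad) and angle between the x axis of cap and the x axis of unwinder, either way round above 1.29 rad).
It fails at once if a bystander is disturbed (distance of any of sanitiser, tape, scanner from where it was at the start of the episode above 0.03 m).
It also fails if it takes over 72 s, if anything falls off the work surface, if the arm or the gripper's body presses on something with over 40 N, if the wrist force passes 120 N, or if a joint passes its speed limit or range.

### The arm

A 6-joint arm with a two-finger parallel gripper is mounted at the origin on the work surface. World frame = base frame: x ahead of the robot, y to its left, z up, the work surface at z = 0. Lengths are in mm, angles in rad, forces in N, time in s.
With the tool pointing down it reaches from about 275 to 750 mm from the base axis. Payload 10.2 kg.
Tool frame: the origin (TCP) lies where the fingers leave the gripper's body, on its centre line; the fingertips stand 73 mm ahead of it and the grasp point (between the pads) lies 54 mm ahead of it (ctrl.tip_extent is the z of the fingertips in the tool frame, in mm); z points along the fingers, y is the line along which they close (so a half turn about z gives the same grasp; the last joint's range is limited). The gripper opens to 85 mm and grips with 20 to 120 N. Pads are 22 mm wide; open, the fingers measure 114 mm over their backs; the gripper's body (76 mm by 85 mm) begins 54 mm behind the grasp point. The pads swing forward as they close: fully open they stand 13 mm farther back than shut.
Start: joints at [-0.223, 0.313, 1.498, -0, 1.331, -0.223], TCP at [525.006, -0.014, 303.894] pointing down, gripper open.
Joint ranges: [-2.94, 2.94], [-0.97, 2.17], [0.19, 2.56], [-1.23, 4.37], [0.02, 3.11], [-2.88, 2.88]. Speed limits (rad/s): [2.39, 2.39, 3.01, 3.14, 3.14, 3.14].

### API

Orientations are given as a unit quaternion [w, x, y, z].
In Python, from rig import readout, cams, order, ctrl gives the robot as it stands.
- The arm moves only by the tool pendant, called after ">>>" by a JSON object that holds its "fn" and its "kwargs". Schema: {"type":"object","properties":{"offsets":{"type":"array","items":{"type":"array","items":{"type":"number"},"minItems":6,"maxItems":6},"minItems":1,"maxItems":8},"jaw":{"type":"number"},"grip_force":{"type":"number"},"only":{"type":"string"},"quiet":{"type":"boolean"},"lines":{"type":"string"}},"required":["offsets"],"additionalProperties":false}. offsets is a list of rows, 1 to 8 of them, each of 6 numbers: dx, dy, dz in a scale on which 1.0 is 500 mm, then a rotation vector rx, ry, rz in a scale on which 1.0 is 4 rad; each row is the pose to reach, as a shift and turn from the pose commanded when the call began, along the tool's axes at that moment; what a row does not reach only later rows make up. A row lasts 1/10 s, in which the tool goes at most 50 mm and 0.15 rad, less where a joint would pass 70% of its speed; a pose out of reach is approached as far as the arm can. jaw is the opening from 0.0 (shut) to 1.0 (fully open), set as the call begins (left out keeps the last). The fingers move at their own pace and stop on an object; grip_force is the grip in N (left out, the last holds). Time passes only in rows, so rows that do not move let the fingers close. The tool returns the time, the measured TCP pose, the force, the opening and the grip force at its end. only (a regular expression) keeps the lines of the reply that match it, lines (a string "A,B") keeps lines A to B, and quiet returns only ok. A shift or turn number past 1, either way, is cut back to 1. Input that does not fit is refused with a message, and nothing moves.
- readout.sense(): the state, without advancing time (a new reading comes with each control period).
- cams.capture(name): name is "scene" or "side" or "wrist"; returns (picture, depth): 480x640x3 uint8, red, green, blue; 480x640 float32, mm along the optical axis (not along the pixel's ray), 0 where there is no reading.
- cams.calibration(name): a dict with "fx", "fy", "cx", "cy" (pixels), "distortion" ([k1, k2, p1, p2, k3] as OpenCV has them; the pictures are not rectified), "position" and "attitude" of the camera in the world. Camera axes: x right, y down, z forward; pixel columns grow to the right and rows downward; lengths in mm; the calibration is good to about 2 mm. A picture is of the moment at which its call begins: read the wrist's pose just before it. calibration takes no time and is no camera call; for the wrist camera it gives the pose at the moment of the call.
- order.finish_job(): hands the job in; it is judged then, once.
Trained networks look in the newest picture that a camera, given by its name, has taken for a name from the list of things; names that differ only in an ending like _2 or _b are one class to them, and where a whole thing is asked for, a point or a joint stands for the part that bears it (a point fixed in the world has none). Each returns a list of dicts, best first, with "p" (0 to 1); they miss things now and then, are a little off and sometimes report something else, mostly with a low value. They report only what shows in the picture. A call takes as long as a camera call. They do not tell look-alikes from the thing itself.
- cams.trace(target, camera): "pixels" (480x640 bool, what is visible of it) and "bbox" ([left, top, right, bottom] in pixels, round what is visible of it).
- cams.spot_point(target, camera): "uv" ([column, row] in pixels: a listed point, or the origin of a listed thing).
The state is a dict: "time_s": time; "joints": joint angles; "dq": joint speeds; "tau": joint torques, N m; "eef_pos": TCP position; "ee_rot": TCP orientation; "force": force on the tool from outside, world axes, zero at the start; "wrist_torque": the same for the moment, N m; "grip_width": opening from 0.0 (shut) to 1.0 (fully open); "grip_force": force on a finger pad.
Only numpy, scipy, OpenCV 4.12 (cv2) and the standard library are available. Lean on these libraries where they do the work, as an engineer would, in place of code of your own. Each camera call takes 0.05 s, during which the arm holds its last target. There are 200 camera calls.

## Working session

There is one attempt and no reset: what is moved stays moved. The work goes in short steps, Python scripts to look and compute and a tool call to move; the robot and the scene stay as the last step left them, time stands still between calls to the robot, and variables do not carry over. Pictures are saved under pics/ and viewed, at most 13 in all, crops included, and the job is handed in when it is done.

```bash
ls; mkdir -p pics
```

Run:
```python
from rig import readout,cams,order,ctrl
import cv2,numpy as np
s=readout.sense();print(s)
for n in("scene","side","wrist"):
    c=cams.calibration(n);print(n,c)
    p,d=cams.capture(n);cv2.imwrite(f"pics/{n}0.png",p[:,:,::-1])
    np.save(f"d_{n}.npy",d)
    for t in("unwinder","roll","washer","cap","sanitiser","tape","scanner"):
        print(n,t,[(x['p'],x['bbox']) for x in cams.trace(t,n)][:5])
```

```text
pics
{'time_s': 0.0, 'joints': array([-2.23402900e-01,  3.13483969e-01,  1.49844883e+00, -6.10504917e-05,
        1.33097928e+00, -2.23389003e-01]), 'dq': array([ 0.000415  , -0.00085873, -0.00142473,  0.00074801,  0.00053485,
       -0.00030733]), 'tau': array([-5.78409599e-04, -4.12261176e+01, -2.59742296e+01, -3.58453699e-04,
        4.11797926e-03, -1.23038126e-05]), 'eef_pos': array([5.24835720e+02, 1.25242158e-02, 3.03313202e+02]), 'ee_rot': array([-5.42447706e-04,  7.07106400e-01,  7.07106854e-01, -3.76637959e-04]), 'force': array([ 0.09547685,  0.60512098, -0.12727424]), 'wrist_torque': array([-0.0369526 , -0.03123996, -0.0019088 ]), 'grip_force': 0.0, 'grip_width': 1.0014643714314027}
scene {'fx': 504.3017368283448, 'fy': 504.3017368283448, 'cx': 311.2952597698388, 'cy': 241.360743323903, 'distortion': array([0.04835725, 0.        , 0.        , 0.        , 0.        ]), 'position': array([954.81817266, 847.87364653, 704.85229921]), 'attitude': array([-0.11768902,  0.22192784,  0.85777275, -0.44846765])}
scene unwinder [(0.61, [247.1, 246.0, 318.0, 296.3])]
scene roll [(0.61,
[... 1185 characters left out ...]
247.0]), (0.29, [291.5, 198.5, 309.0, 220.0])]
side scanner [(0.95, [167.4, 200.7, 193.9, 240.8])]
wrist {'fx': 421.39980465636614, 'fy': 421.39980465636614, 'cx': 321.35809925951276, 'cy': 245.71867349855737, 'distortion': array([-0.0466372,  0.       ,  0.       ,  0.       ,  0.       ]), 'position': array([523.75418788,  74.87219322, 373.58528848]), 'attitude': array([ 1.47893030e-01,  9.89003307e-01, -1.84722363e-04,  2.77059344e-04])}
wrist unwinder [(0.87, [311.2, 92.6, 456.6, 238.5])]
wrist roll [(0.63, [509.9, 192.8, 640.0, 314.8]), (0.56, [182.5, 404.9, 232.8, 466.3])]
wrist washer []
wrist cap []
wrist sanitiser []
wrist tape [(0.79, [510.2, 192.2, 640.0, 311.6])]
wrist scanner []
```

Run:
```python
import cv2,numpy as np
a=cv2.imread("pics/scene0.png")[130:410,150:570]; b=cv2.imread("pics/side0.png")[150:370,150:560]
cv2.imwrite("pics/c1.png",cv2.resize(a,(798,532)));cv2.imwrite("pics/c2.png",cv2.resize(b,(797,428)))
```

```text
(no output)
```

View pics/c1.png

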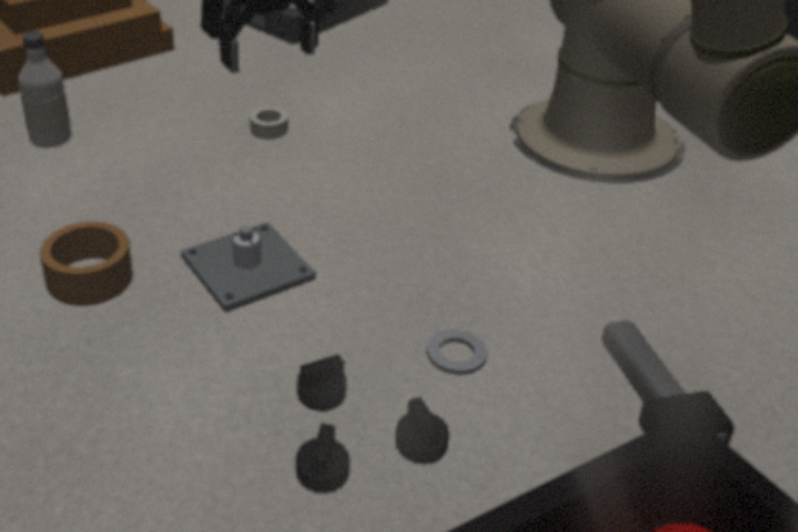

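View pics/wrist0.png

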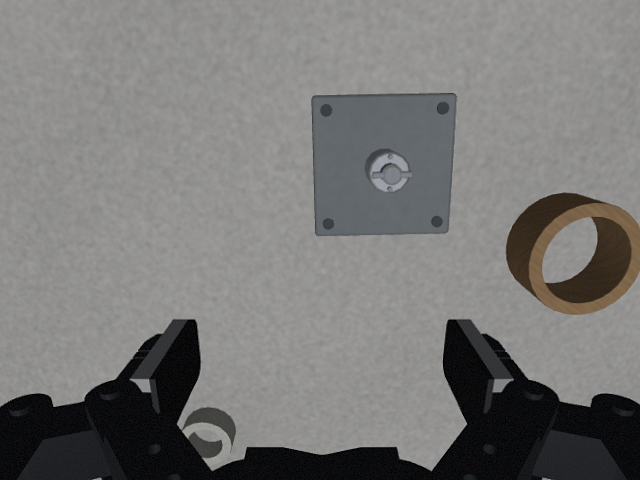

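Create h.py:
```python
from rig import readout,cams,order,ctrl
import cv2,numpy as np
from scipy.spatial.transform import Rotation as R
def Rq(q): return R.from_quat(np.roll(q,-1))
def cal(n):
    c=cams.calibration(n); K=np.array([[c['fx'],0,c['cx']],[0,c['fy'],c['cy']],[0,0,1.]]); return K,c['distortion'],c['position'],Rq(c['attitude'])
def rays(C,uv):
    K,D,P,A=C; n=cv2.undistortPoints(np.float64(uv).reshape(-1,1,2),K,D)[:,0]
    return n
def cloud(C,d,mask):
    v,u=np.nonzero(mask&(d>0)); n=rays(C,np.c_[u,v]); z=d[v,u][:,None]
    return C[2]+C[3].apply(np.c_[n,np.ones(len(n))]*z)
def onplane(C,uv,z):
    n=rays(C,uv); r=C[3].apply(np.c_[n,np.ones(len(n))]); return C[2]+r*((z-C[2][2])/r[:,2])[:,None]
def circ(P):  # fit circle to xy
    A=np.c_[2*P[:,:2],np.ones(len(P))]; x=np.linalg.lstsq(A,(P[:,:2]**2).sum(1),rcond=None)[0]
    return x[:2],np.sqrt(x[2]+x[:2]@x[:2])
def tool(dxyz):  # world shift -> tool axes
    return Rq(readout.sense()['ee_rot']).inv().apply(dxyz)
def top(n,t,tb=3):
    C=cal(n);p,d=cams.capture(n);out=[]
    for x in cams.trace(t,n):
        W=cloud(C,d,x['pixels']); 
        if len(W)<20: continue
        h=np.percentile(W[:,2],90); T=W[abs(W[:,2]-h)<tb]
        (c,wh,a)=cv2.minAreaRect(np.float32(T[:,:2]))
        out.append((x['p'],np.round(x['bbox']),h,np.array(c),wh,a,T))
    return out,p,d,C
```

Run:
```python
from h import *
np.set_printoptions(precision=1,suppress=True)
for n in("scene","side","wrist"):
    for t in("unwinder","roll","washer","cap"):
        o,*_=top(n,t)
        for x in o: print(n,t,x[0],x[1],'h%.1f'%x[2],x[3],np.round(x[4],1),round(x[5],1),'mean',x[6].mean(0))
print(readout.sense()['time_s'])
```

```text
scene unwinder 0.78 [247. 248. 317. 294.] h32.3 [580.6  42.1] [15.1 33.3] 82.2 mean [583.   42.1  32.4]
scene unwinder 0.2 [306. 318. 335. 347.] h42.7 [604.3 252. ] [17.6 43.1] 87.8 mean [605.  252.7  42.6]
scene roll 0.8 [287. 184. 304. 204.] h26.5 [ 406.9 -244.5] [53.7 52.7] 31.4 mean [ 407.  -244.6   25.8]
scene washer 0.72 [373. 305. 406. 328.] h10.3 [450.4 270.7] [61.7 61.7] 28.9 mean [451.4 272.2   9.1]
scene washer 0.36 [308. 314. 332. 345.] h42.9 [604.5 251.7] [15.6 43.2] 81.6 mean [605.2 252.6  42.8]
scene cap 0.96 [304. 354. 334. 387.] h43.4 [652.7 338.4] [46.4 13.9] 47.4 mean [653.  339.2  43.1]
scene cap 0.9 [308. 320. 336. 345.] h42.5 [604.6 251.3] [17.  42.2] 85.8 mean [604.5 252.6  42.4]
scene cap 0.75 [359. 338. 386. 375.] h43.1 [554.3 355.4] [43.1 14.9] 79.9 mean [554.8 356.8  42.9]
side unwinder 0.93 [316. 226. 382. 268.] h32.1 [570.1  24. ] [18.  32.1] 60.5 mean [567.3  25.2  32.2]
side roll 0.9 [365. 321. 393. 346.] h25.4 [ 403.3 -248.1] [53.8 55. ] 47.4 mean [ 401.9 -249.3   24.5]
side washer 0.67 [240. 225. 268. 238.] h8.8 [448.5 268.9] [61.1 60.8] 45.8 mean [447.2 268.2   7.8]
side cap 0.74 [255. 192. 275. 211.] h39.5 [550.3 350.6] [40.6 16. ] 75.9 mean [550.6 350.5  39.7]
side cap 0.59 [293. 198. 310. 219.] h40.1 [599.5 248.7] [17.3 38.3] 88.2 mean [598.6 248.1  40.7]
side cap 0.59 [289. 184. 306. 202.] h40.0 [649.8 332.5] [35.  11.9] 37.2 mean [647.3 331.2  40.2]
wrist unwinder 0.66 [311.  93. 456. 237.] h13.3 [576.5  34.2] [119.1 119. ] 1.1 mean [576.   37.7  11.7]
wrist roll 0.88 [183. 403. 234. 466.] h24.6 [ 410.1 -241. ] [40.4 54.2] 27.9 mean [ 411.3 -238.9   24. ]
2.4
```

View pics/c2.png

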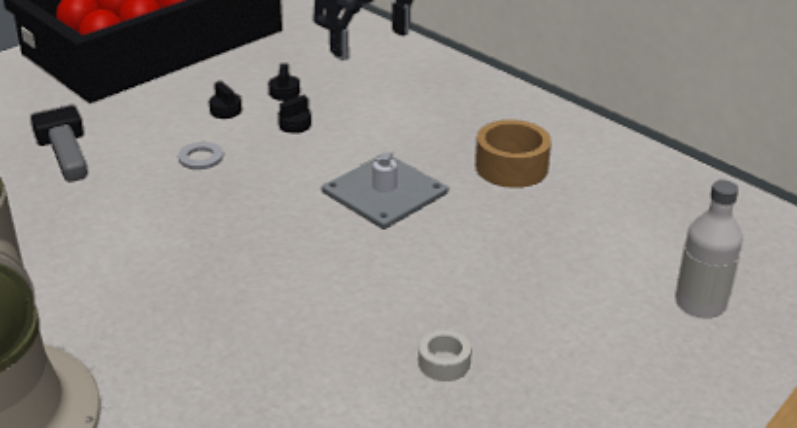

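Cap look-alikes in the scene image are at (320,370) with y≈339, (322,332) with y≈252, and (373,357) with y≈356. The one meant is (322,332), which is farthest right; I'll confirm it with a close crop before grasping. There is only one roll, at (293,195), and one washer, at (390,315). First I hover over the roll.

Units first: shifts go in shares of 500 mm and turns go in shares of 4 rad. So -277 mm / 500 = -0.554, -117 mm / 500 = -0.234.

>>> {"fn": "pendant", "kwargs": {"offsets": [[-0.09,-0.038,0,0,0,0],[-0.18,-0.076,0,0,0,0],[-0.27,-0.114,0,0,0,0],[-0.36,-0.152,0,0,0,0],[-0.45,-0.19,0,0,0,0],[-0.554,-0.234,0,0,0,0],[-0.554,-0.234,0,0,0,0]]}}

```text
time_s: 3.1
eef_pos: [406.1, -280.9, 303.8]
ee_rot: [0.0, 0.709, 0.705, -0.0]
force: [0.6, 0.2, 0.5]
grip_width: 0.998
grip_force: 0.0
```

Add to h.py:
```python
def look(n,t,zt,keep=0,r=None,tb=3):
    """circle-ish object: outline of visible top region at height zt via depth"""
    C=cal(n);p,d=cams.capture(n);tr=cams.trace(t,n)
    res=[]
    for x in tr:
        W=cloud(C,d,x['pixels']);T=W[abs(W[:,2]-zt)<tb]
        if len(T)<20: continue
        c,rad=cv2.minEnclosingCircle(np.float32(T[:,:2]))
        res.append((x['p'],np.round(x['bbox']),np.array(c),rad,np.median(T[:,2]),T))
    return res,p,d,C,tr
```

Run:
```python
from h import *
np.set_printoptions(precision=2,suppress=True)
s=readout.sense();print(s['eef_pos'],ctrl.tip_extent,s['time_s'])
res,p,d,C,tr=look("wrist","roll",25)
for r in res: print(r[:5], r[5].mean(0), cv2.minAreaRect(np.float32(r[5][:,:2])))
# outline on z=25 plane using mask contour of depth-selected top
print([(x['p'],onplane(C,[x['uv']],0)) for x in cams.spot_point("roll","wrist")])
cv2.imwrite("pics/w1.png",p[:,:,::-1])
```

```text
[ 406.06 -280.94  303.77] 72.6 3.1
(0.86, array([288., 129., 352., 200.]), array([ 403.56, -245.15]), 27.84760856628418, np.float64(24.423648138318327)) [ 403.57 -245.02   24.42] ((403.49395751953125, -245.38108825683594), (54.00890350341797, 55.24241638183594), 89.15827941894531)
[]
```

View pics/w1.png

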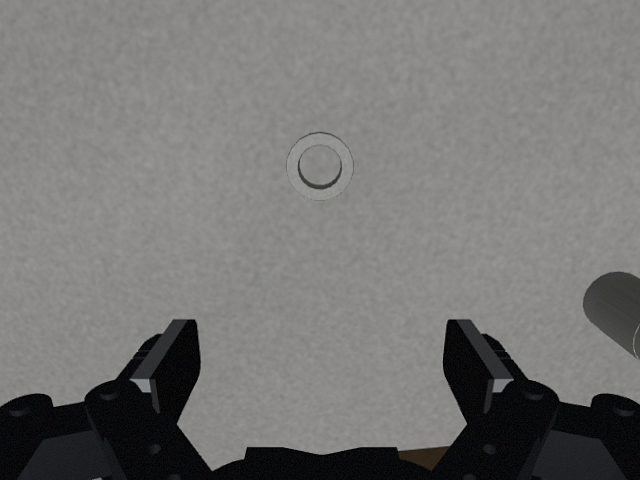

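Run:
```python
from h import *
np.set_printoptions(precision=4,suppress=True)
s=readout.sense();print(s['eef_pos'],s['ee_rot'],s['dq'],s['time_s'])
res,p,d,C,tr=look("wrist","roll",25)
print(C[2],readout.sense()['eef_pos'])
for r in res: print(r[:5])
for r in res: print(tool([r[2][0]-s['eef_pos'][0],r[2][1]-s['eef_pos'][1],0]))
```

```text
[ 408.0224 -276.8267  303.8357] [-0.0002  0.7074  0.7068  0.0002] [ 0.0365 -0.0072  0.0056  0.0011  0.0012  0.0035] 3.25
[ 406.8326 -201.9845  373.5462] [ 408.5049 -275.919   303.9648]
(0.94, array([285., 135., 348., 205.]), array([ 403.659 , -245.3031]), 27.626893997192383, np.float64(24.428057292213794))
[31.53   -4.3179  0.0066]
```

In the tool's units: 200 mm / 500 = 0.4, 180 mm / 500 = 0.36.

>>> {"fn": "pendant", "kwargs": {"offsets": [[0.04,-0.006,0.08,0,0,0],[0.0634,-0.0088,0.16,0,0,0],[0.0634,-0.0088,0.24,0,0,0],[0.0634,-0.0088,0.3,0,0,0],[0.0634,-0.0088,0.36,0,0,0],[0.0634,-0.0088,0.4,0,0,0],[0.0634,-0.0088,0.4,0,0,0],[0.0634,-0.0088,0.4,0,0,0]], "jaw": 0.82}}

```text
time_s: 4.15
eef_pos: [404.2, -244.7, 104.6]
ee_rot: [0.0, 0.707, 0.708, 0.0]
force: [-1.1, 0.9, -0.1]
grip_width: 0.82
grip_force: 0.0
```

Run:
```python
from h import *
s=readout.sense();print(s['eef_pos'],ctrl.tip_extent)
p,d=cams.capture("wrist");cv2.imwrite("pics/w2.png",p[:,:,::-1])
C=cal("wrist")
for u in[(320,q) for q in range(300,480,30)]: print(u,d[u[1],u[0]],cloud(C,d,np.eye(1)[0,0]*(np.indices(d.shape)==np.array([u[1],u[0]])[:,None,None]).all(0).astype(bool) if 0 else (np.indices(d.shape)==np.array([u[1],u[0]])[:,None,None]).all(0)))
```

```text
[ 404.21836994 -244.7496368   104.55053453] 72.6
(320, 300) 191.62675 [[ 402.68154458 -250.03442348   -1.30114922]]
(320, 330) 194.79166 [[ 4.02681565e+02 -2.64661092e+02 -1.17776091e-01]]
(320, 360) 171.3123 [[ 402.71085375 -265.01802356   24.55476204]]
(320, 390) 205.39832 [[ 402.67640228 -298.06331505   -0.95042796]]
(320, 420) 208.84395 [[ 402.67560034 -314.7163722     0.56190369]]
(320, 450) 214.13538 [[ 402.67260207 -333.38465233    0.76247742]]
```

View pics/w2.png

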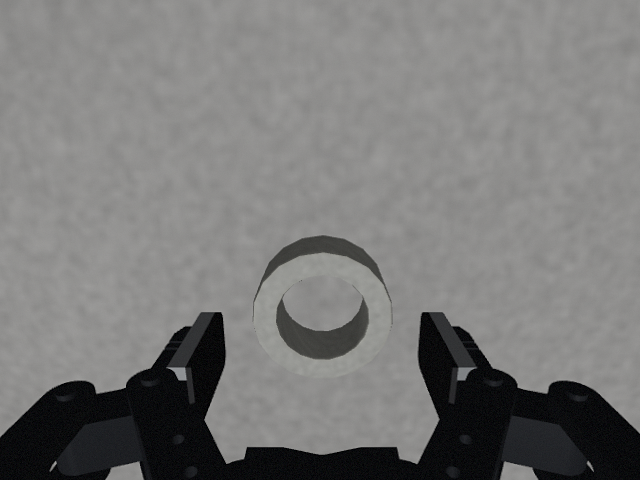

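In the tool's units: 28 mm / 500 = 0.056, 27 mm / 500 = 0.054.

>>> {"fn": "pendant", "kwargs": {"offsets": [[0,0,0.03,0,0,0],[0,0,0.054,0,0,0],[0,0,0.056,0,0,0],[0,0,0.056,0,0,0]]}}

```text
time_s: 4.6
eef_pos: [403.8, -245.3, 76.2]
ee_rot: [0.0, 0.707, 0.707, 0.0]
force: [0.6, 0.3, -0.0]
grip_width: 0.822
grip_force: 0.0
```

>>> {"fn": "pendant", "kwargs": {"offsets": [[0,0,0,0,0,0],[0,0,0,0,0,0],[0,0,0,0,0,0],[0,0,0,0,0,0],[0,0,0,0,0,0]], "jaw": 0.4, "grip_force": 40}}

```text
time_s: 5.1
eef_pos: [403.9, -245.5, 77.0]
ee_rot: [0.001, 0.707, 0.707, -0.0]
force: [-2.0, 3.0, 8.3]
grip_width: 0.648
grip_force: 40.8
```

>>> {"fn": "pendant", "kwargs": {"offsets": [[0,0,-0.06,0,0,0],[0,0,-0.15,0,0,0],[0,0,-0.24,0,0,0],[0,0,-0.24,0,0,0],[0,0,-0.24,0,0,0]]}}

```text
time_s: 5.6
eef_pos: [403.7, -245.4, 196.7]
ee_rot: [0.001, 0.707, 0.707, -0.0]
force: [-0.5, 0.6, -1.3]
grip_width: 0.645
grip_force: 42.7
```

Add to h.py:
```python
def ringfit(p,d,C,c0,zt,r,tb=4):
    """points near height zt within r+4 of c0 -> outer boundary circle fit"""
    W=cloud(C,d,d>0);T=W[(abs(W[:,2]-zt)<tb)&(np.hypot(*(W[:,:2]-c0).T)<r+5)]
    H=cv2.convexHull(np.float32(T[:,:2]))[:,0]
    return circ(H),np.median(T[:,2]),len(T)
```

Run:
```python
from h import *
s=readout.sense();e=s['eef_pos'];print(e,s['ee_rot'],ctrl.tip_extent)
C=cal("wrist");p,d=cams.capture("wrist")
W=cloud(C,d,d>0)-e; T=W[(np.hypot(W[:,0],W[:,1])<27)&(W[:,2]<-20)]
z=np.percentile(T[:,2],[50,80,95]);print(z)
for t in cams.trace("roll","wrist"):
    W=cloud(C,d,t['pixels']);h=np.percentile(W[:,2],85);T=W[abs(W[:,2]-h)<2.5]
    print(t['p'],h-e[2],cv2.minEnclosingCircle(np.float32(T[:,:2]-e[:2])),T.mean(0)-e)
cv2.imwrite("pics/w3.png",p[:,:,::-1])
```

```text
[ 403.70215482 -245.36512865  196.72181709] [ 1.11046213e-03  7.07097460e-01  7.07115230e-01 -4.60527706e-06] 72.6
[-53.40226001 -52.32027295 -51.55351867]
0.69 -52.18649668542565 ((-1.486514687538147, -0.13355526328086853), 28.211933135986328) [ -1.25019574   2.07298391 -52.67524935]
```

View pics/w3.png

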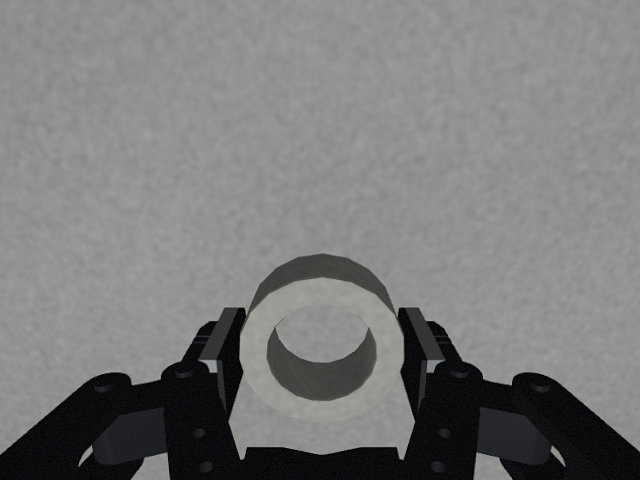

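In the tool's units: 204 mm / 500 = 0.408, 173 mm / 500 = 0.346.

>>> {"fn": "pendant", "kwargs": {"offsets": [[0.07,0.06,0,0,0,0],[0.14,0.12,0,0,0,0],[0.21,0.18,0,0,0,0],[0.28,0.24,0.04,0,0,0],[0.35,0.3,0.08,0,0,0],[0.408,0.346,0.094,0,0,0],[0.408,0.346,0.094,0,0,0],[0.408,0.346,0.094,0,0,0]]}}

```text
time_s: 6.5
eef_pos: [576.2, -40.8, 147.3]
ee_rot: [-0.001, 0.707, 0.708, -0.001]
force: [0.4, -0.5, -0.3]
grip_width: 0.642
grip_force: 42.8
```

>>> {"fn": "pendant", "kwargs": {"offsets": [[0,0,0,0,0,0],[0,0,0,0,0,0],[0,0,0,0,0,0]]}}

```text
time_s: 6.8
eef_pos: [576.4, -42.1, 149.2]
ee_rot: [0.0, 0.708, 0.707, 0.0]
force: [0.3, 0.1, -0.4]
grip_width: 0.645
grip_force: 42.8
```

Run:
```python
from h import *
np.set_printoptions(precision=2,suppress=True)
s=readout.sense();e=s['eef_pos'];print(e,s['ee_rot'],s['grip_force'])
C=cal("wrist");p,d=cams.capture("wrist");cv2.imwrite("pics/w4.png",p[:,:,::-1])
W=cloud(C,d,d>0); n=np.hypot(W[:,0]-576.5,W[:,1]-34.2)<35
for lo,hi in((42,50),(54,64)):
    T=W[n&(W[:,2]>lo)&(W[:,2]<hi)]
    if len(T)>10: print(lo,len(T),np.median(T[:,2]),cv2.minEnclosingCircle(np.float32(T[:,:2])),cv2.minAreaRect(np.float32(T[:,:2])))
T=W[(abs(W[:,2]-12)<3)&(np.hypot(W[:,0]-576.5,W[:,1]-34.2)<88)];print('plate',cv2.minAreaRect(np.float32(T[:,:2])))
for t in cams.trace("roll","wrist"):
    W=cloud(C,d,t['pixels']);h=np.percentile(W[:,2],85);T=W[abs(W[:,2]-h)<2.5]
    print(t['p'],h-e[2],cv2.minEnclosingCircle(np.float32(T[:,:2]-e[:2])))
for t in("pin","shoulder"): print([(q['p'],q['uv'],onplane(C,[q['uv']],56.5 if t=="pin" else 46)) for q in cams.spot_point(t,"wrist")])
```

```text
[576.35 -42.14 149.15] [0.   0.71 0.71 0.  ] 42.772176861763
42 3322 45.44175442489369 ((576.64697265625, 33.87722396850586), 16.580930709838867) ((576.5994873046875, 33.710418701171875), (31.68587303161621, 32.48407745361328), 89.85934448242188)
54 2024 58.70243992548163 ((576.4632568359375, 33.60860061645508), 14.680262565612793) ((576.4613647460938, 33.673866271972656), (15.826495170593262, 28.424854278564453), 67.99329376220703)
plate ((576.609619140625, 29.433866500854492), (120.04993438720703, 110.94090270996094), 1.0849698781967163)
0.85 -52.22516876041067 ((-1.3691445589065552, -0.1406385451555252), 28.275774002075195)
[(0.97, [323.9, 111.7], array([[576.25,  34.75,  56.5 ]]))]
[(0.89, [324.4, 113.4], array([[576.52,  34.23,  46.  ]]))]
```

View pics/w4.png

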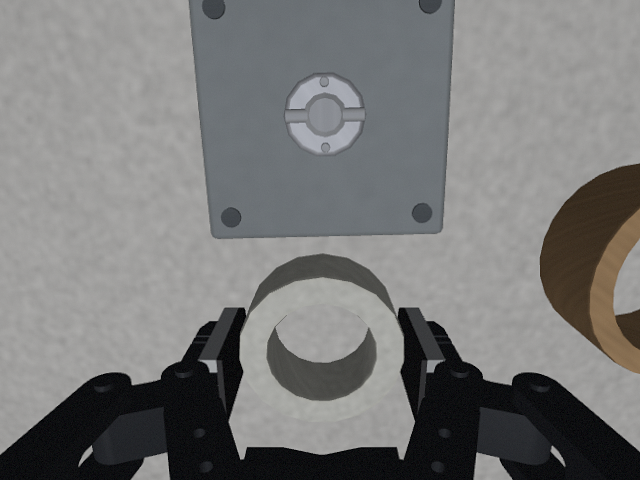

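In the tool's units: 75.2 mm / 500 = 0.1504, 1.2 mm / 500 = 0.0024.

>>> {"fn": "pendant", "kwargs": {"offsets": [[0.06,0.001,0,0,0,0],[0.11,0.0024,0,0,0,0],[0.1504,0.0024,0,0,0,0],[0.1504,0.0024,0,0,0,0],[0.1504,0.0024,0,0,0,0],[0.1504,0.0024,0.024,0,0,0],[0.1504,0.0024,0.044,0,0,0],[0.1504,0.0024,0.044,0,0,0]]}}

```text
time_s: 7.8
eef_pos: [577.0, 33.3, 124.7]
ee_rot: [-0.001, 0.707, 0.707, -0.001]
force: [-0.2, -0.0, 0.2]
grip_width: 0.647
grip_force: 42.8
```

>>> {"fn": "pendant", "kwargs": {"offsets": [[0,0,0,0,0,0],[0,0,0.006,0,0,0],[0,0,0.012,0,0,0],[0,0,0.018,0,0,0],[0,0,0.018,0,0,0]]}}

```text
time_s: 8.3
eef_pos: [577.6, 33.9, 117.4]
ee_rot: [-0.0, 0.707, 0.707, -0.0]
force: [-0.1, -0.0, 0.2]
grip_width: 0.649
grip_force: 42.8
```

In the tool's units: 28.5 mm / 500 = 0.057, 27 mm / 500 = 0.054.

>>> {"fn": "pendant", "kwargs": {"offsets": [[0,0,0.012,0,0,0],[0,0,0.024,0,0,0],[0,0,0.036,0,0,0],[0,0,0.048,0,0,0],[0,0,0.054,0,0,0],[0,0,0.057,0,0,0],[0,0,0.057,0,0,0],[0,0,0.057,0,0,0]]}}

```text
time_s: 9.1
eef_pos: [577.9, 33.9, 89.6]
ee_rot: [0.0, 0.707, 0.707, 0.0]
force: [0.5, 0.6, -0.1]
grip_width: 0.641
grip_force: 42.8
```

In the tool's units: 120 mm / 500 = 0.24, -100 mm / 500 = -0.2.

>>> {"fn": "pendant", "kwargs": {"offsets": [[0,0,0,0,0,0],[0,0,0,0,0,0],[0,0,-0.02,0,0,0],[0,0,-0.08,0,0,0],[0,0,-0.17,0,0,0],[0.08,-0.05,-0.2,0,0,0],[0.16,-0.1,-0.2,0,0,0],[0.24,-0.15,-0.2,0,0,0]], "jaw": 0.85}}

```text
time_s: 9.9
eef_pos: [502.0, 155.0, 190.8]
ee_rot: [0.001, 0.707, 0.707, 0.001]
force: [0.5, 0.1, -0.6]
grip_width: 0.845
grip_force: 0.0
```

>>> {"fn": "pendant", "kwargs": {"offsets": [[0.08,-0.052,0,0,0,0],[0.16,-0.106,0,0,0,0],[0.16,-0.106,0,0,0,0],[0.16,-0.106,0,0,0,0],[0.16,-0.106,0,0,0,0]]}}

```text
time_s: 10.4
eef_pos: [450.5, 233.2, 189.9]
ee_rot: [0.0, 0.707, 0.707, 0.0]
force: [0.4, -1.4, 0.5]
grip_width: 0.847
grip_force: 0.0
```

Run:
```python
from h import *
np.set_printoptions(precision=2,suppress=True)
s=readout.sense();e=s['eef_pos'];print(e,s['ee_rot'],s['grip_width'])
C=cal("wrist");p,d=cams.capture("wrist");cv2.imwrite("pics/w5.png",p[:,:,::-1])
for t in cams.trace("washer","wrist"):
    W=cloud(C,d,t['pixels']);T=W[abs(W[:,2]-8)<3]
    print(t['p'],t['bbox'],np.median(T[:,2]),cv2.minEnclosingCircle(np.float32(T[:,:2])))
p,d=cams.capture("scene");cv2.imwrite("pics/s5.png",p[:,:,::-1]); C=cal("scene")
for t in cams.trace("roll","scene"):
    W=cloud(C,d,t['pixels']);h=np.percentile(W[:,2],85);T=W[abs(W[:,2]-h)<2.5]
    print(t['p'],h,t['bbox'],cv2.minEnclosingCircle(np.float32(T[:,:2])))
```

```text
[450.49 233.24 189.86] [0.   0.71 0.71 0.  ] 0.847224668455026
0.67 [263.4, 123.4, 372.9, 231.8] 7.5131741722521355 ((447.7126159667969, 272.6167297363281), 31.83967399597168)
0.31 [521.7, 170.8, 639.1, 253.6] 8.253815233328183 ((596.59423828125, 254.94586181640625), 24.191001892089844)
0.53 38.039724849099294 [269.1, 253.7, 295.9, 272.8] ((579.1748046875, 33.63854217529297), 28.71473503112793)
```

In the tool's units: 85 mm / 500 = 0.17, 75 mm / 500 = 0.15.

>>> {"fn": "pendant", "kwargs": {"offsets": [[0.04,-0.0014,0.04,0,0,0],[0.0774,-0.0026,0.1,0,0,0],[0.0774,-0.0026,0.15,0,0,0],[0.0774,-0.0026,0.17,0,0,0],[0.0774,-0.0026,0.17,0,0,0],[0.0774,-0.0026,0.17,0,0,0]]}}

```text
time_s: 11.2
eef_pos: [449.2, 272.3, 105.4]
ee_rot: [0.0, 0.707, 0.707, 0.001]
force: [0.2, 0.3, 0.0]
grip_width: 0.849
grip_force: 0.0
```

Run:
```python
from h import *
np.set_printoptions(precision=2,suppress=True)
s=readout.sense();e=s['eef_pos'];print(e,s['grip_width'])
C=cal("wrist");p,d=cams.capture("wrist");cv2.imwrite("pics/w6.png",p[:,:,::-1])
W=cloud(C,d,d>0)-e
for sg in(1,-1):
    T=W[(W[:,0]*sg>30)&(W[:,0]*sg<50)&(abs(W[:,1])<14)&(W[:,2]>-90)]
    print(len(T),np.percentile(T[:,2],[0.5,2,5,20,50]),np.percentile(T[:,0],[5,50,95]))
for t in cams.trace("washer","wrist"):
    V=cloud(C,d,t['pixels']);T=V[abs(V[:,2]-8)<3]
    if len(T)>50:print(t['p'],t['bbox'],np.median(T[:,2]),cv2.minEnclosingCircle(np.float32(T[:,:2]-e[:2])))
```

```text
[449.2  272.31 105.37] 0.8486949722208368
8378 [-62.99 -60.32 -56.76 -44.66 -26.43] [34.81 38.59 48.73]
7453 [-63.3  -60.66 -57.32 -45.72 -27.86] [-49.25 -39.97 -37.06]
0.72 [243.8, 221.6, 397.4, 363.2] 7.503242887361466 ((-1.5754811763763428, 0.25912973284721375), 32.18260192871094)
```

View pics/w6.png

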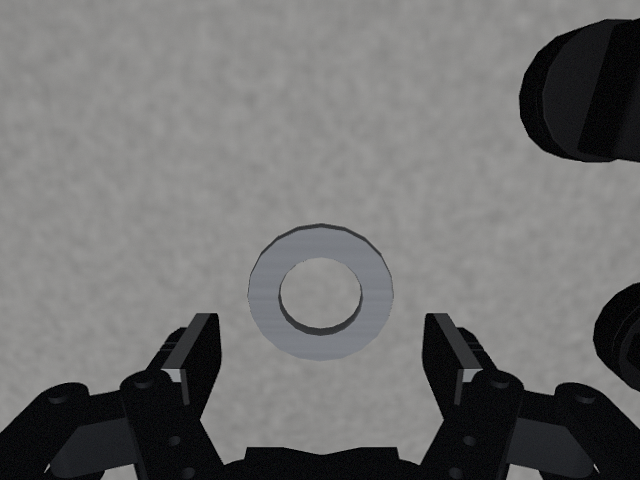

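In the tool's units: 37 mm / 500 = 0.074, 35 mm / 500 = 0.07.

>>> {"fn": "pendant", "kwargs": {"offsets": [[0,0,0.03,0,0,0],[0,0,0.056,0,0,0],[0,0,0.07,0,0,0],[0,0,0.074,0,0,0],[0,0,0.074,0,0,0]]}}

```text
time_s: 11.8
eef_pos: [448.6, 272.6, 67.4]
ee_rot: [-0.0, 0.707, 0.707, -0.0]
force: [-0.5, -0.3, -0.1]
grip_width: 0.852
grip_force: 0.0
```

>>> {"fn": "pendant", "kwargs": {"offsets": [[0,0,0,0,0,0],[0,0,0,0,0,0],[0,0,0,0,0,0],[0,0,0,0,0,0],[0,0,0,0,0,0]], "jaw": 0.5, "grip_force": 60}}

```text
time_s: 12.3
eef_pos: [448.8, 272.7, 68.9]
ee_rot: [0.0, 0.707, 0.707, 0.0]
force: [-3.7, -1.6, 11.9]
grip_width: 0.714
grip_force: 61.8
```

In the tool's units: -220 mm / 500 = -0.44, -180 mm / 500 = -0.36.

>>> {"fn": "pendant", "kwargs": {"offsets": [[0,0,-0.04,0,0,0],[0,0,-0.12,0,0,0],[-0.04,0.02,-0.2,0,0,0],[-0.12,0.07,-0.22,0,0,0],[-0.2,0.12,-0.22,0,0,0],[-0.28,0.16,-0.22,0,0,0],[-0.36,0.2,-0.2,0,0,0],[-0.44,0.23,-0.19,0,0,0]]}}

```text
time_s: 13.1
eef_pos: [564.2, 50.8, 162.4]
ee_rot: [0.0, 0.707, 0.707, 0.0]
force: [0.8, 0.4, -0.7]
grip_width: 0.713
grip_force: 65.2
```

>>> {"fn": "pendant", "kwargs": {"offsets": [[-0.08,0.014,0,0,0,0],[-0.16,0.028,0,0,0,0],[-0.188,0.028,0,0,0,0],[-0.188,0.028,0,0,0,0],[-0.188,0.028,0,0,0,0],[-0.188,0.028,0,0,0,0],[-0.188,0.028,0,0,0,0]]}}

```text
time_s: 13.8
eef_pos: [577.4, -40.2, 162.5]
ee_rot: [-0.0, 0.707, 0.708, 0.0]
force: [0.4, -0.4, -1.0]
grip_width: 0.712
grip_force: 65.2
```

Run:
```python
from h import *
np.set_printoptions(precision=2,suppress=True)
s=readout.sense();e=s['eef_pos'];print(e,s['ee_rot'],s['grip_force'],s['dq'])
C=cal("wrist");p,d=cams.capture("wrist");cv2.imwrite("pics/w7.png",p[:,:,::-1])
W=cloud(C,d,d>0); n=np.hypot(W[:,0]-576.5,W[:,1]-34.2)<35
for lo,hi in((42,50),(54,64),(34,40)):
    T=W[n&(W[:,2]>lo)&(W[:,2]<hi)]
    if len(T)>10: print(lo,len(T),np.median(T[:,2]),cv2.minEnclosingCircle(np.float32(T[:,:2])))
for t in cams.trace("washer","wrist"):
    V=cloud(C,d,t['pixels']);h=np.percentile(V[:,2],70);T=V[abs(V[:,2]-h)<6]-e
    A=np.c_[T[:,:2],np.ones(len(T))];k=np.linalg.lstsq(A,T[:,2],rcond=None)[0]
    print(t['p'],t['bbox'],len(T),'plane',k,cv2.minEnclosingCircle(np.float32(T[:,:2])))
```

```text
[577.45 -40.19 162.53] [-0.    0.71  0.71  0.  ] 65.20831167697906 [-0.01  0.   -0.   -0.    0.   -0.  ]
42 2896 45.41765041604674 ((576.5527954101562, 33.81821823120117), 16.609989166259766)
54 1709 58.702893260321645 ((576.552490234375, 34.282745361328125), 14.618967056274414)
34 7161 36.537927040686355 ((576.884765625, 33.740623474121094), 28.09914779663086)
0.63 [234.9, 247.3, 410.3, 415.1] 16402 plane [ -0.    -0.   -61.93] ((-1.3514777421951294, -0.07246409356594086), 32.19150924682617)
```

View pics/w7.png

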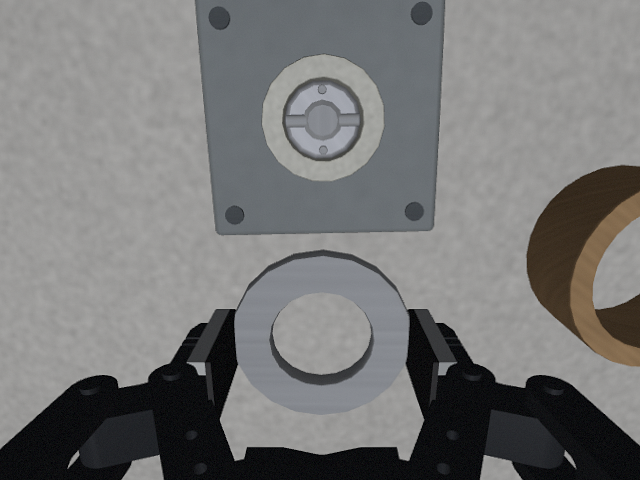

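In the tool's units: 74.8 mm / 500 = 0.1496, 65 mm / 500 = 0.13.

>>> {"fn": "pendant", "kwargs": {"offsets": [[0.07,0.0006,0.02,0,0,0],[0.13,0.0006,0.04,0,0,0],[0.1496,0.0006,0.056,0,0,0],[0.1496,0.0006,0.056,0,0,0],[0.1496,0.0006,0.056,0,0,0],[0.1496,0.0006,0.056,0,0,0],[0.1496,0.0006,0.056,0,0,0]]}}

```text
time_s: 14.6
eef_pos: [578.1, 32.4, 134.9]
ee_rot: [0.0, 0.708, 0.707, 0.0]
force: [0.4, 0.3, -1.2]
grip_width: 0.715
grip_force: 65.2
```

```bash
python3 -c "
from h import *
print(readout.sense()['eef_pos'],readout.sense()['dq'])"
```

```text
[578.06429753  32.43670456 134.85178535] [ 0.00450876 -0.00112906  0.00213839  0.00088476 -0.00117357  0.00228254]
```

>>> {"fn": "pendant", "kwargs": {"offsets": [[0,0,0,0,0,0],[0,0,0,0,0,0],[0,0,0,0,0,0]]}}

```text
time_s: 14.9
eef_pos: [577.8, 33.2, 134.5]
ee_rot: [0.0, 0.707, 0.707, 0.0]
force: [-0.4, 0.1, -0.9]
grip_width: 0.711
grip_force: 65.2
```

```bash
python3 -c "
from h import *
print(readout.sense()['eef_pos'],readout.sense()['dq'])"
```

```text
[577.81985341  33.22110806 134.45314889] [ 0.00145737 -0.00064727 -0.00022497  0.00022212 -0.00113003  0.00090121]
```

In the tool's units: 20 mm / 500 = 0.04, 16 mm / 500 = 0.032.

>>> {"fn": "pendant", "kwargs": {"offsets": [[0.001,0,0.012,0,0,0],[0.001,0,0.024,0,0,0],[0.001,0,0.032,0,0,0],[0.001,0,0.04,0,0,0],[0.001,0,0.04,0,0,0]]}}

```text
time_s: 15.4
eef_pos: [577.5, 33.9, 113.7]
ee_rot: [-0.0, 0.707, 0.707, -0.0]
force: [-0.7, -0.0, -0.7]
grip_width: 0.714
grip_force: 65.2
```

>>> {"fn": "pendant", "kwargs": {"offsets": [[0,0,0.006,0,0,0],[0,0,0.01,0,0,0],[0,0,0.014,0,0,0],[0,0,0.014,0,0,0],[0,0,0.014,0,0,0]]}}

```text
time_s: 15.9
eef_pos: [577.8, 33.9, 107.4]
ee_rot: [0.0, 0.707, 0.707, 0.0]
force: [-0.6, 0.5, -0.7]
grip_width: 0.713
grip_force: 65.2
```

In the tool's units: 145 mm / 500 = 0.29, 110 mm / 500 = 0.22, 0.15 rad / 4 = 0.0375.

>>> {"fn": "pendant", "kwargs": {"offsets": [[0,0,0,0,0,0],[0,0,0,0,0,0],[0,0,-0.02,0,0,0],[0,0,-0.09,0,0,0],[0.06,-0.016,-0.16,0,0,0.0375],[0.14,-0.032,-0.186,0,0,0.075],[0.22,-0.048,-0.186,0,0,0.1125],[0.29,-0.064,-0.186,0,0,0.15]], "jaw": 0.9}}

```text
time_s: 16.7
eef_pos: [545.4, 180.6, 202.0]
ee_rot: [0.0, 0.885, 0.465, 0.001]
force: [-0.2, 0.4, -0.6]
grip_width: 0.902
grip_force: 0.0
```

Run:
```python
from h import *
np.set_printoptions(precision=2,suppress=True)
for n in("scene",):
  p,d=cams.capture(n);C=cal(n)
  for t in cams.trace("washer",n):
    W=cloud(C,d,t['pixels']);h=np.percentile(W[:,2],75);T=W[abs(W[:,2]-h)<2.5]
    print(t['p'],h,t['bbox'],cv2.minEnclosingCircle(np.float32(T[:,:2])))
s=readout.sense();print(s['eef_pos'],s['ee_rot'],s['joints'],Rq(s['ee_rot']).as_matrix())
print('to (530,252,200) tool:',tool(np.array([530,252,200])-s['eef_pos']))
```

```text
0.53 46.40719055494293 [265.8, 247.1, 293.8, 265.4] ((580.0056762695312, 32.386966705322266), 32.56100845336914)
0.36 36.54196118498464 [305.3, 314.2, 332.9, 348.8] ((605.3792724609375, 253.77154541015625), 21.417449951171875)
[544.65 182.41 201.41] [-0.    0.88  0.47  0.  ] [0.12 0.51 1.48 0.   1.15 0.72] [[ 0.56  0.83  0.  ]
 [ 0.83 -0.56  0.  ]
 [ 0.    0.   -1.  ]]
to (530,252,200) tool: [ 49.23 -51.33   1.46]
```

Units first: shifts go in shares of 500 mm and turns go in shares of 4 rad. So -51 mm / 500 = -0.102, 49 mm / 500 = 0.098, 0.971 rad / 4 = 0.2428.

>>> {"fn": "pendant", "kwargs": {"offsets": [[0.03,-0.03,0,0,0,0.0375],[0.06,-0.06,0,0,0,0.075],[0.098,-0.102,0,0,0,0.1125],[0.098,-0.102,0,0,0,0.15],[0.098,-0.102,0,0,0,0.1875],[0.098,-0.102,0,0,0,0.225],[0.098,-0.102,0,0,0,0.2428],[0.098,-0.102,0,0,0,0.2428]], "jaw": 0.7}}

```text
time_s: 17.6
eef_pos: [531.6, 247.4, 201.0]
ee_rot: [0.0, 1.0, 0.001, 0.0]
force: [-0.3, 0.0, -0.7]
grip_width: 0.701
grip_force: 0.0
```

>>> {"fn": "pendant", "kwargs": {"offsets": [[0,0,0,0,0,0],[0,0,0,0,0,0],[0,0,0,0,0,0]]}}

```text
time_s: 17.9
eef_pos: [531.3, 248.0, 200.5]
ee_rot: [0.0, 1.0, 0.001, 0.0]
force: [0.0, 0.7, 0.4]
grip_width: 0.699
grip_force: 0.0
```

Add to h.py:
```python
def bar(W):
    """bar top points -> centre, long-axis angle (world, deg)"""
    c,wh,a=cv2.minAreaRect(np.float32(W[:,:2])); return np.array(c),wh,(a if wh[0]>wh[1] else a+90+180)%180
```

Run:
```python
from h import *
np.set_printoptions(precision=2,suppress=True)
s=readout.sense();e=s['eef_pos'];M=Rq(s['ee_rot']).as_matrix();print(e,s['joints'],M)
C=cal("wrist");p,d=cams.capture("wrist");cv2.imwrite("pics/w8.png",p[:,:,::-1])
for t in cams.trace("cap","wrist"):
    W=cloud(C,d,t['pixels']);T=W[abs(W[:,2]-42)<3]
    if len(T)>30: print(t['p'],t['bbox'],len(T),np.median(T[:,2]),bar(T),'tool',M.T@(np.r_[bar(T)[0],e[2]]-e))
    T=W[abs(W[:,2]-20)<3]
    if len(T)>30: print('body',cv2.minEnclosingCircle(np.float32(T[:,:2])))
```

```text
[531.35 247.96 200.52] [ 0.24  0.54  1.44 -0.    1.16  1.81] [[ 1.  0.  0.]
 [ 0. -1. -0.]
 [ 0.  0. -1.]]
0.9 [270.1, 75.7, 354.6, 167.8] 2259 41.53266677703232 (array([601.6 , 253.01]), (14.072093963623047, 43.99127197265625), 174.72982788085938) tool [70.27 -4.86  0.01]
body ((601.6552734375, 253.06246948242188), 25.0604190826416)
0.62 [91.0, 163.4, 191.5, 247.2] 1849 41.53857247437597 (array([551.47, 356.36]), (44.81072998046875, 14.423492431640625), 81.96469116210938) tool [  20.41 -108.34    0.  ]
body ((551.2840576171875, 356.62969970703125), 25.47582244873047)
```

View pics/w8.png

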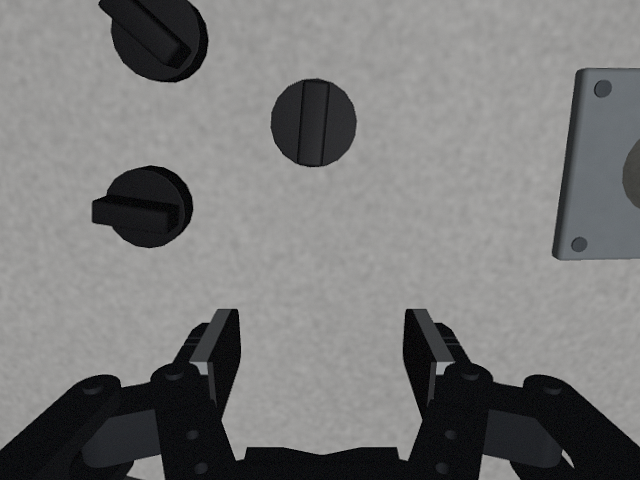

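In the tool's units: 105.5 mm / 500 = 0.211, 70.3 mm / 500 = 0.1406, 0.092 rad / 4 = 0.023.

>>> {"fn": "pendant", "kwargs": {"offsets": [[0.06,-0.004,0.03,0,0,0.0125],[0.12,-0.008,0.07,0,0,0.023],[0.1406,-0.008,0.12,0,0,0.023],[0.1406,-0.008,0.16,0,0,0.023],[0.1406,-0.008,0.19,0,0,0.023],[0.1406,-0.008,0.206,0,0,0.023],[0.1406,-0.008,0.211,0,0,0.023],[0.1406,-0.008,0.211,0,0,0.023]], "jaw": 0.5}}

```text
time_s: 18.8
eef_pos: [601.7, 252.3, 95.5]
ee_rot: [-0.0, 0.999, -0.045, 0.0]
force: [0.2, -0.0, 0.8]
grip_width: 0.502
grip_force: 0.0
```

>>> {"fn": "pendant", "kwargs": {"offsets": [[0,0,0,0,0,0],[0,0,0,0,0,0]]}}

```text
time_s: 19.0
eef_pos: [601.8, 252.3, 95.8]
ee_rot: [-0.0, 0.999, -0.045, 0.001]
force: [0.4, 0.0, -0.9]
grip_width: 0.5
grip_force: 0.0
```

In the tool's units: -60 mm / 500 = -0.12, -25 mm / 500 = -0.05.

>>> {"fn": "pendant", "kwargs": {"offsets": [[0,0,0,0,0,0],[0,0,0,0,0,0],[0,0,0,0,0,0],[0,0,0,0,0,0],[0,0,0,0,0,0],[0,0,0,0,0,0],[0,0,-0.05,0,0,0],[0,0,-0.12,0,0,0]], "jaw": 0.0, "grip_force": 70}}

```text
time_s: 19.8
eef_pos: [600.6, 251.9, 153.2]
ee_rot: [0.001, 0.999, -0.045, -0.002]
force: [0.5, -0.3, -0.8]
grip_width: 0.146
grip_force: 69.7
```

Run:
```python
from h import *
s=readout.sense();print(s['eef_pos'],tool(np.array([505,34,165])-s['eef_pos']))
```

```text
[600.57565222 251.91739815 153.22935154] [-75.51409994 225.69188735 -11.04710698]
```

In the tool's units: 225 mm / 500 = 0.45, 200 mm / 500 = 0.4, -0.112 rad / 4 = -0.028.

>>> {"fn": "pendant", "kwargs": {"offsets": [[-0.03,0.08,-0.024,0,0,0],[-0.06,0.16,-0.024,0,0,-0.0125],[-0.09,0.24,-0.024,0,0,-0.028],[-0.12,0.32,-0.024,0,0,-0.028],[-0.15,0.4,-0.024,0,0,-0.028],[-0.15,0.45,-0.024,0,0,-0.028],[-0.15,0.45,-0.024,0,0,-0.028],[-0.15,0.45,-0.024,0,0,-0.028]]}}

```text
time_s: 20.6
eef_pos: [506.5, 34.8, 166.7]
ee_rot: [-0.0, 1.0, 0.01, -0.0]
force: [0.6, 0.5, -1.2]
grip_width: 0.145
grip_force: 69.7
```

>>> {"fn": "pendant", "kwargs": {"offsets": [[0,0,0,0,0,0],[0,0,0,0,0,0],[0,0,0,0,0,0],[0,0,0,0,0,0]]}}

```text
time_s: 21.0
eef_pos: [506.5, 35.4, 166.8]
ee_rot: [-0.0, 1.0, 0.011, -0.0]
force: [0.4, -0.0, -1.1]
grip_width: 0.143
grip_force: 69.7
```

Run:
```python
from h import *
np.set_printoptions(precision=3,suppress=True)
s=readout.sense();e=s['eef_pos'];M=Rq(s['ee_rot']).as_matrix();print(e,s['dq'],s['grip_force'],np.degrees(np.arctan2(M[1,0],M[0,0])))
C=cal("wrist");p,d=cams.capture("wrist");cv2.imwrite("pics/w9.png",p[:,:,::-1])
W=cloud(C,d,d>0); n=np.hypot(W[:,0]-576.5,W[:,1]-34.2)<38
for lo,hi in((44,47.5),(54,64)):
    T=W[n&(W[:,2]>lo)&(W[:,2]<hi)]
    print(lo,len(T),np.median(T[:,2]),cv2.minEnclosingCircle(np.float32(T[:,:2])))
T=W[n&(W[:,2]>54)&(W[:,2]<64)];r=np.hypot(*(T[:,:2]-T[:,:2].mean(0)).T);q=T[r>9.5][:,:2];v=np.linalg.svd(q-q.mean(0))[2][0];print('pin',np.degrees(np.arctan2(v[1],v[0])),len(q))
T=W[(abs(W[:,2]-12)<3)&(np.hypot(W[:,0]-576.5,W[:,1]-34.2)<88)];print('plate',cv2.minAreaRect(np.float32(T[:,:2])))
for t in cams.trace("cap","wrist"):
    V=cloud(C,d,t['pixels'])-e
    for h in (-54,-75.5):
        T=V[abs(V[:,2]-h)<2.5]
        if len(T)>30: print(t['p'],h,t['bbox'],len(T),np.median(T[:,2]),bar(T),cv2.minEnclosingCircle(np.float32(T[:,:2])))
```

```text
[506.543  35.371 166.808] [-0.004 -0.002  0.001 -0.001  0.001 -0.   ] 69.70795154571533 1.2784789497571996
44 11120 44.88325748240544 ((576.7025146484375, 33.587066650390625), 31.610942840576172)
54 1607 58.6903718436956 ((576.5869140625, 33.61363983154297), 14.58828067779541)
pin -178.9672676039992 325
plate ((576.277099609375, 33.781856536865234), (118.94366455078125, 119.97069549560547), 1.2666610479354858)
0.88 -54 [255.8, 241.6, 387.4, 405.2] 4560 -53.843316481624846 (array([ 0.243, -6.399]), (44.334747314453125, 26.61701202392578), 2.157644033432007) ((-0.06947971135377884, 0.1132558062672615), 22.713470458984375)
0.88 -75.5 [255.8, 241.6, 387.4, 405.2] 3829 -75.8262538467242 (array([9.426, 0.145]), (30.923870086669922, 49.4924201965332), 90.42222285270691) ((0.13222277164459229, 0.07542422413825989), 24.984338760375977)
```

View pics/w9.png

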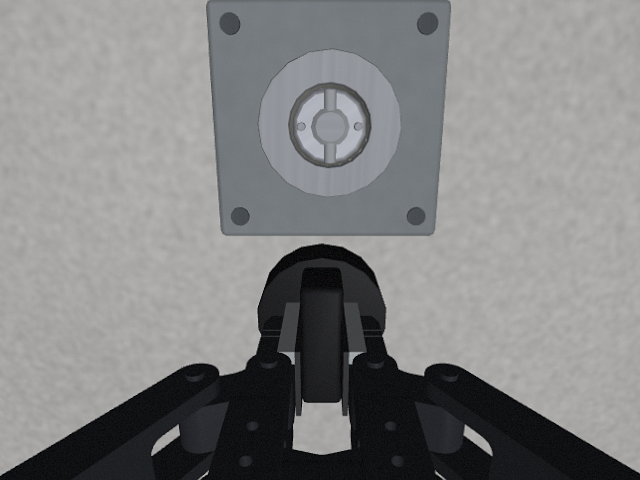

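In the tool's units: 70 mm / 500 = 0.14, 3.36 mm / 500 = 0.0067.

>>> {"fn": "pendant", "kwargs": {"offsets": [[0.05,0.002,0,0,0,0],[0.1,0.0048,0,0,0,0],[0.13,0.0062,0,0,0,0],[0.14,0.0067,0,0,0,0],[0.14,0.0067,0.01,0,0,0],[0.14,0.0067,0.014,0,0,0],[0.14,0.0067,0.014,0,0,0],[0.14,0.0067,0.014,0,0,0]]}}

```text
time_s: 21.9
eef_pos: [576.2, 33.1, 160.0]
ee_rot: [-0.0, 1.0, 0.011, -0.0]
force: [-0.1, 0.3, -0.2]
grip_width: 0.144
grip_force: 69.7
```

>>> {"fn": "pendant", "kwargs": {"offsets": [[0,0,0,0,0,0],[0,0,0,0,0,0],[0,0,0,0,0,0]]}}

```text
time_s: 22.2
eef_pos: [576.6, 33.0, 160.0]
ee_rot: [0.0, 1.0, 0.011, 0.0]
force: [-1.1, 0.9, -0.7]
grip_width: 0.146
grip_force: 69.7
```

```bash
python3 -c "
from h import *
s=readout.sense();print(s['eef_pos'],s['dq'],tool(np.array([576.55,33.55,0])-s['eef_pos']))"
```

```text
[576.55884989  33.04609787 160.01439082] [-0.00093729  0.00220081  0.0012924   0.00069728  0.00058759 -0.00180919] [-2.52801601e-02 -5.06461611e-01  1.60014381e+02]
```

In the tool's units: 8 mm / 500 = 0.016, 6 mm / 500 = 0.012.

>>> {"fn": "pendant", "kwargs": {"offsets": [[0,-0.001,0.004,0,0,0],[0,-0.001,0.008,0,0,0],[0,-0.001,0.012,0,0,0],[0,-0.001,0.016,0,0,0],[0,-0.001,0.016,0,0,0]]}}

```text
time_s: 22.7
eef_pos: [576.4, 33.6, 151.5]
ee_rot: [-0.0, 1.0, 0.011, -0.0]
force: [-0.2, -0.0, -0.8]
grip_width: 0.149
grip_force: 69.7
```

>>> {"fn": "pendant", "kwargs": {"offsets": [[0,0,0.004,0,0,0],[0,0,0.008,0,0,0],[0,0,0.012,0,0,0],[0,0,0.012,0,0,0]]}}

```text
time_s: 23.1
eef_pos: [576.4, 33.6, 145.5]
ee_rot: [-0.0, 1.0, 0.011, -0.0]
force: [0.4, 0.2, 0.2]
grip_width: 0.146
grip_force: 69.7
```

In the tool's units: 3 mm / 500 = 0.006, 2 mm / 500 = 0.004.

>>> {"fn": "pendant", "kwargs": {"offsets": [[0,0,0.002,0,0,0],[0,0,0.004,0,0,0],[0,0,0.006,0,0,0],[0,0,0.006,0,0,0],[0,0,0.006,0,0,0]]}}

```text
time_s: 23.6
eef_pos: [576.6, 33.5, 143.1]
ee_rot: [0.0, 1.0, 0.011, 0.0]
force: [0.6, 0.2, 0.7]
grip_width: 0.148
grip_force: 69.8
```

>>> {"fn": "pendant", "kwargs": {"offsets": [[0,0,0.001,0,0,0],[0,0,0.002,0,0,0],[0,0,0.002,0,0,0],[0,0,0.002,0,0,0]]}}

```text
time_s: 24.0
eef_pos: [576.6, 33.5, 142.0]
ee_rot: [0.0, 1.0, 0.011, 0.0]
force: [-0.1, 1.0, 2.7]
grip_width: 0.146
grip_force: 69.9
```

In the tool's units: 1 mm / 500 = 0.002, 0.5 mm / 500 = 0.001.

>>> {"fn": "pendant", "kwargs": {"offsets": [[0,0,0.001,0,0,0],[0,0,0.002,0,0,0],[0,0,0.002,0,0,0],[0,0,0.002,0,0,0]]}}

```text
time_s: 24.4
eef_pos: [576.7, 33.5, 141.4]
ee_rot: [0.0, 1.0, 0.011, 0.0]
force: [-2.2, -0.7, 7.1]
grip_width: 0.145
grip_force: 70.8
```

Run:
```python
from h import *
np.set_printoptions(precision=2,suppress=True)
s=readout.sense();e=s['eef_pos'];print(e,s['force'],s['wrist_torque'],s['joints'])
for n in("scene","wrist"):
  C=cal(n);p,d=cams.capture(n)
  for t in cams.trace("cap",n):
    W=cloud(C,d,t['pixels']);W=W[np.hypot(W[:,0]-577,W[:,1]-34)<40]
    for h in (87,67):
      T=W[abs(W[:,2]-h)<5]
      if len(T)>20: print(n,t['p'],np.median(T[:,2]),bar(T),cv2.minEnclosingCircle(np.float32(T[:,:2])))
```

```text
[576.66  33.53 141.38] [-2.16 -0.73  7.06] [ 0.02  0.31 -0.01] [-0.14  0.6   1.52 -0.    1.02  1.4 ]
scene 0.83 87.34837738391008 (array([579.29,  34.22]), (43.93913269042969, 14.059075355529785), 1.2911193370819092) ((579.1612548828125, 33.4199104309082), 22.313074111938477)
scene 0.83 66.58319208927117 (array([582.82,  43.6 ]), (29.68047523498535, 48.487892150878906), 163.4363250732422) ((580.6007080078125, 35.874359130859375), 24.496158599853516)
wrist 0.76 87.49413686289044 (array([576.84,  40.2 ]), (44.47122573852539, 26.570446014404297), 0.32013139128685) ((576.8513793945312, 33.768035888671875), 22.56855010986328)
wrist 0.76 65.56782589597981 (array([585.94,  34.04]), (31.473770141601562, 49.36384582519531), 91.90841281414032) ((576.7921142578125, 33.71628189086914), 24.944107055664062)
```

In the tool's units: 0.35 rad / 4 = 0.0875.

>>> {"fn": "pendant", "kwargs": {"offsets": [[0,0,0,0,0,0.0125],[0,0,0,0,0,0.025],[0,0,0,0,0,0.0375],[0,0,0,0,0,0.05],[0,0,0,0,0,0.0625],[0,0,0,0,0,0.075],[0,0,0,0,0,0.0875],[0,0,0,0,0,0.0875]]}}

```text
time_s: 25.4
eef_pos: [576.9, 33.5, 141.4]
ee_rot: [-0.0, 0.986, -0.164, 0.001]
force: [0.5, 0.4, 4.8]
grip_width: 0.146
grip_force: 70.5
```

In the tool's units: 0.42 rad / 4 = 0.105.

>>> {"fn": "pendant", "kwargs": {"offsets": [[0,0,0,0,0,0.0125],[0,0,0,0,0,0.025],[0,0,0,0,0,0.0375],[0,0,0,0,0,0.05],[0,0,0,0,0,0.0625],[0,0,0,0,0,0.075],[0,0,0,0,0,0.09],[0,0,0,0,0,0.105]]}}

```text
time_s: 26.2
eef_pos: [576.9, 33.5, 141.4]
ee_rot: [-0.0, 0.93, -0.367, 0.001]
force: [-0.2, 0.2, 5.5]
grip_width: 0.147
grip_force: 70.5
```

>>> {"fn": "pendant", "kwargs": {"offsets": [[0,0,0,0,0,0],[0,0,0,0,0,0],[0,0,0,0,0,0],[0,0,0,0,0,0],[0,0,0,0,0,0]]}}

```text
time_s: 26.7
eef_pos: [576.9, 33.5, 141.4]
ee_rot: [-0.0, 0.931, -0.365, 0.001]
force: [-0.9, -0.5, 5.8]
grip_width: 0.146
grip_force: 70.5
```

Run:
```python
from h import *
np.set_printoptions(precision=2,suppress=True)
s=readout.sense();e=s['eef_pos'];M=Rq(s['ee_rot']).as_matrix();print(e,s['force'],s['wrist_torque'],s['dq'],s['grip_force'],np.degrees(np.arctan2(M[1,0],M[0,0])))
for n in("scene","side"):
  C=cal(n);p,d=cams.capture(n);cv2.imwrite(f"pics/{n}f.png",cv2.resize(p[200:320,230:420] if n=="scene" else p[180:300,270:460],(760,480))[:,:,::-1])
  for t in cams.trace("cap",n):
    W=cloud(C,d,t['pixels']);W=W[np.hypot(W[:,0]-577,W[:,1]-34)<40]
    for h in (87,67):
      T=W[abs(W[:,2]-h)<4]
      if len(T)>20: print(n,t['p'],np.median(T[:,2]),bar(T),cv2.minEnclosingCircle(np.float32(T[:,:2])))
  for q in ("washer","sanitiser","tape","scanner"):
    print(n,q,[(t['p'],t['bbox']) for t in cams.trace(q,n)][:2])
```

```text
[576.95  33.48 141.39] [-0.94 -0.52  5.78] [-0.   -0.01 -0.05] [ 0. -0.  0.  0.  0.  0.] 70.51046133041382 -42.85163106341689
scene 0.74 88.07550142912442 (array([581.12,  35.86]), (16.582677841186523, 42.916412353515625), 144.6632843017578) ((579.1874389648438, 33.275856018066406), 21.600021362304688)
scene 0.74 66.71823991511587 (array([583.63,  43.04]), (28.653207778930664, 48.58320236206055), 158.29113006591797) ((580.1926879882812, 35.165584564208984), 24.68712043762207)
scene washer [(0.58, [268.2, 251.9, 295.2, 269.2])]
scene sanitiser [(0.61, [156.9, 149.2, 188.5, 207.0])]
scene tape [(0.62, [173.2, 244.8, 220.0, 289.5])]
scene scanner [(0.91, [465.6, 301.5, 540.3, 364.3])]
side 0.69 86.66092356010967 (array([574.65,  29.64]), (14.291158676147461, 41.961421966552734), 139.0499038696289) ((573.071044921875, 28.268375396728516), 21.29551124572754)
side 0.69 65.287357853311 (array([566.67,  24.61]), (29.471324920654297, 48.28294372558594), 127.06243133544922) ((573.2258911132812, 29.747652053833008), 24.830690383911133)
side washer [(0.7, [335.4, 235.2, 361.6, 245.0]), (0.54, [335.5, 219.7, 356.5, 238.7])]
side sanitiser [(0.83, [494.7, 242.4, 531.1, 315.8])]
side tape [(0.79, [394.0, 213.2, 433.5, 246.9])]
side scanner [(0.86, [168.2, 205.2, 193.1, 242.4])]
```

View pics/scenef.png

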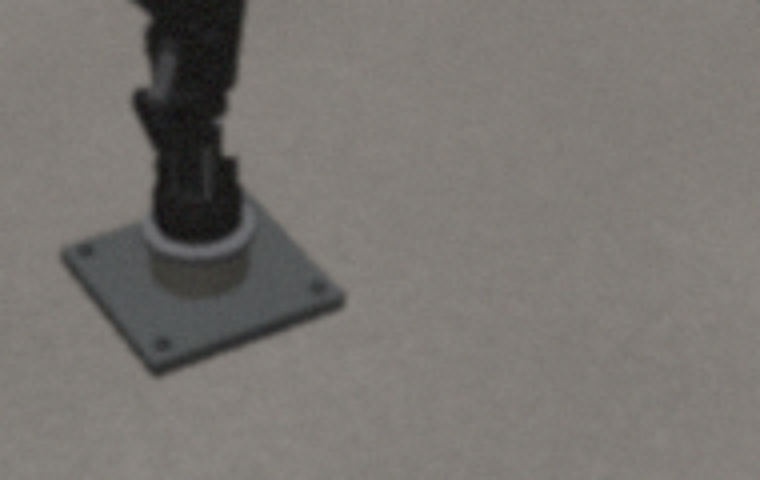

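The stack is seated: washer at about (200,235) and cap above it at about (200,195) in the crop. The tool has turned 44°, and the bar reads about 37–42° in the camera images. Everything is at rest with 5.8 N down and a 70 N grip, and the bystanders haven't moved.

```bash
python3 -c "
from rig import order
print(order.finish_job())"
```

```text
the job is handed in; nothing more can be done
None
```

The job is handed in: the roll and washer are home, and the cap is pressed down and turned about 44° clockwise, short of the lock and still gripped. The bystanders were not moved. No pass/fail result was reported back.

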